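# Lock the bottling stop: hold the lugged nut with the fork, tighten the jam nut

## Task

Hold the lower two-lugged nut of the bench stop with the wide holding fork: lower the fork flat over the nut, a lug in either end of its slot and its handle between the two stop pins, and let go of it. Then lock the stop by giving the small hexagonal jam nut above it a quarter turn clockwise (seen from above) with the gripper. The lower nut must stay within an eighth of a turn of where it was set; leave the fork on it.

Things in the scene. Friction and masses are not known exactly. Their poses are not given: they have to be found in the camera images.
- fork: Wide holding fork, loose, plain steel, 0.45 kg, 16 mm thick (a clearly smaller fork, slot 16 mm, is a bystander). Origin: underside, middle of the slot; z up, x to the slot's open end, handle along -x. Slot 48 mm wide, from the cross piece at x = -60 mm to the prong ends at x = +57 mm. Prongs 14 mm wide, 76 mm over both. Handle 22 mm wide, ends at x = -230 mm.
- fork_tab (a point): Centre of the top of the wide fork's upright grip tab, near its balance point: 92 mm behind the slot's middle (fork x = -92 mm), 42 mm above the fork's underside. The tab is 28 mm long (along x), 14 mm wide (y) and rises 26 mm above the handle: grip it across its 14 mm. Axes as the fork's.
- stop_base: The stop: dark steel plate fixed to the bench, 12 mm thick, x = -195 to 75, y = -60 to 60 mm, with an upright threaded stud, 12 mm across, top 76 mm above the bench, that carries both nuts. Origin: on the stud axis at bench height; z up. Two stop pins at x = -165, y = -29 and 29 mm: 12 mm across, tops 46 mm high, 46 mm clear between. The fork goes flat on the plate, handle along -x.
- lug_end (a point): Top edge of the end of the lower nut's lug nearer the pins: 45 mm from the stud axis, 31 mm above the bench, -x outwards. The steel nut: hub 24 mm across, top 34 mm high; two opposite lugs, 90 mm over both, 22 mm wide, 14 to 31 mm high, at first within 3 degrees of the base's x axis. It turns along with the jam nut unless held; in the fork it turns up to 30 degrees before it stops.
- jam_top (a point): Centre of the jam nut's upper face, on the stud axis, 62 mm above the bench. The jam nut: plain steel hexagon, 19 mm across flats, 22 mm over corners, 22 mm high (40 to 62 mm above the bench; the seated fork's top is at 28 mm, its tab's top at 54 mm). Flats face along this point's x axis and every 60 degrees from it.
- jam_nut (a joint): Turn of the jam nut relative to the lower nut, rad: 0 to 0.15 at the start, grows as it is turned clockwise seen from above (tightened) while the lower nut is held; travel -0.6 to 1.4. Stiff: 0.12 N m, four times the lower nut's friction. Locked from 0.5 on: a quarter turn of the gripper gets there, the fork's slack included.

How it is judged:
On the way, in this order (a step that is already met when the one before it is completed fails the run):
1. the wide fork lies flat on the plate over the lower nut, slot middle within 20 mm of the stud, handle between the pins, let go (horizontal distance between fork and stop_base below 0.02 m and z of fork in the frame of stop_base between 0.006 and 0.018 m and angle between fork's own z axis and vertical below 0.1 rad and x of fork_tab in the frame of stop_base below -0.06 m and y of fork_tab in the frame of stop_base between -0.018 and 0.018 m and contact force between the fingers and fork below 0.05 N and linear speed of fork below 0.03 m/s), for 0.2 s.
2. the jam nut is tightened against the held lower nut (at least 0.5 rad relative to it) with the fork still over it (value of joint jam_nut above 0.5 rad and horizontal distance between fork and stop_base below 0.02 m and z of fork in the frame of stop_base between 0.006 and 0.018 m and angle between fork's own z axis and vertical below 0.1 rad and x of fork_tab in the frame of stop_base below -0.06 m and y of fork_tab in the frame of stop_base between -0.018 and 0.018 m), for 0.2 s.
At the end, for the whole second after the job is handed in: Jam nut at 0.5 rad or more; lower nut within an eighth turn of its start (lug end moved under 34.5 mm); wide fork flat (0.1 rad) and at rest over the lower nut: slot middle within 20 mm of the stud, underside 6 to 18 mm high, tab on the pins' side within 18 mm of the base's x axis (all of step 2 and distance of lug_end from where it was at the start of the episode below 0.0345 m and linear speed of fork below 0.03 m/s); the robot touches nothing.
It fails at once if the lower nut is turned more than an eighth of a turn (lug end more than 34.5 mm from its start) (distance of lug_end from where it was at the start of the episode above 0.0345 m).
It also fails if it takes over 51 s, if anything falls off the work surface, if the arm or the gripper's body presses on something with over 40 N, if the wrist force passes 120 N, or if a joint passes its speed limit or range.

## Robot

A 7-joint arm with a two-finger parallel gripper is mounted at the origin on the work surface. World frame = base frame: x ahead of the robot, y to its left, z up, the work surface at z = 0. Lengths are in m, angles in rad, forces in N, time in s.
With the tool pointing down it reaches from about 0.35 to 0.9 m from the base axis. Payload 8.1 kg.
Tool frame: the origin (TCP) lies at the very end of the fingers, on their centre line; the grasp point (between the pads) lies 19 mm behind it (r.grasp_offset is the distance from the TCP to the grasp point, in m); z points along the fingers, y is the direction in which the jaws open and shut (so a half turn about z gives the same grasp; the last joint's range is limited). The gripper opens to 92 mm and grips with 3 to 60 N. Pads are 19 mm wide; open, the fingers measure 130 mm over their backs; the gripper's body (75 mm by 190 mm) begins 47 mm behind the grasp point.
Start: joints at [-1.394, 0.434, 0.025, 1.573, -0.012, 1.134, -0.075], TCP at [0.173, 0.601, 0.227] pointing down, gripper open.
Joint ranges: [-2.62, 2.62], [-0.44, 2.09], [-1.27, 1.32], [0.08, 2.57], [-1.32, 4.46], [0.12, 2], [-2.74, 2.74]. Speed limits (rad/s): [2.22, 2.22, 3.01, 3.01, 3.14, 3.14, 3.14].

## Interface

Orientations are given as a 3x3 rotation matrix whose columns are the frame's x, y, z axes.
In Python, from station import r, imaging gives the robot as it stands.
- The arm moves only by the shell command python3 -m handwheel 'ROWS' [FORCE]. ROWS is text: rows parted by semicolons, each of 5 numbers parted by spaces: the opening, from -1 (shut) to 1 (fully open), then the shift along the tool's x, y, z in m, then the turn about the tool's z in rad. In form: grip dx dy dz twist; .... A call has 1 to 10 rows; each row is the pose to reach, as a shift and turn from the pose commanded when the call began, along the tool's axes at that moment; what a row does not reach only later rows make up. A row lasts 1/10 s, in which the tool goes at most 50 mm and 8.59 degrees, less where a joint would pass 70% of its speed; a pose out of reach is approached as far as the arm can. A call with a gripper value outside its range is refused whole. The fingers move at their own pace and stop on an object; FORCE is the grip in N (left out, the last holds). Time passes only in rows, so rows that repeat a pose let the fingers close. It gives the time, the measured TCP pose, the force and the opening at its end, in the units of the state.
- r.observe(): the state, without advancing time (a new reading comes with each control period).
- imaging.snapshot(name): name is "scene" or "top" or "wrist"; returns the picture (420x560x3 uint8, blue, green, red); there is no depth.
- imaging.calibration(name): a dict with "mtx" (3x3 intrinsics, pixels), "R" (3x3) and "t" (3): a world point X has camera coordinates R X + t. Camera axes: x right, y down, z forward; pixel columns grow to the right and rows downward; lengths in m; the calibration is good to about 2 mm. A picture is of the moment at which its call begins: read the wrist's pose just before it. calibration takes no time and is no camera call; for the wrist camera it gives the pose at the moment of the call.
- r.finish_job(): hands the job in, once; it reports no verdict.
The state is a dict: "time": time; "joint_pos": joint angles; "dq": joint speeds; "joint_efforts": joint torques, N m; "tool_pos": TCP position; "tcp_rot": TCP orientation; "force": force on the tool from outside, world axes, zero at the start; "moment": the same for the moment, N m; "finger_gap": finger opening in m.
Only numpy, scipy, OpenCV 4.12 (cv2) and the standard library are available. Lean on these libraries where they do the work, as an engineer would, in place of code of your own. Each camera call takes 0.05 s, during which the arm holds its last target.

## Working session

There is one attempt and no reset: what is moved stays moved. The work goes in short steps, Python scripts to look and compute and a shell command to move; the robot and the scene stay as the last step left them, time stands still between calls to the robot, and variables do not carry over. Pictures are saved under pics/ and viewed, and the job is handed in when it is done.

```bash
mkdir -p pics; ls
python3 - <<'E'
from station import r, imaging
import cv2,numpy as np
print(r.observe())
for n in("scene","top","wrist"):
    c=imaging.calibration(n); im=imaging.snapshot(n); cv2.imwrite(f"pics/{n}0.png",im)
    print(n,np.round(c["mtx"],1).tolist(),np.round(c["R"],4).tolist(),np.round(c["t"],4).tolist())
E
```

```text
pics
{'time': 0.0, 'joint_pos': array([-1.39362245,  0.43522139,  0.02497993,  1.57408273, -0.01159708,
        1.13402444, -0.07508708]), 'dq': array([-0.0015997 , -0.00069577,  0.00085452, -0.00112877,  0.00088711,
       -0.0007836 ,  0.00036409]), 'joint_efforts': array([-2.38818866e-04, -6.67839217e+01,  9.84774157e-01, -3.14458930e+01,
       -6.05416973e-02,  4.31423611e-02,  1.70857606e-04]), 'tool_pos': array([0.17250457, 0.60018708, 0.22595161]), 'tcp_rot': array([[-9.61100855e-01,  2.76197502e-01, -2.93634128e-04],
       [ 2.76197618e-01,  9.61099595e-01, -1.56359577e-03],
       [-1.49649605e-04, -1.58387428e-03, -9.99998734e-01]]), 'force': array([-0.62734637, -0.61734133, -0.08581081]), 'moment': array([ 0.01746802,  0.01812919, -0.01506004]), 'finger_gap': 0.09201724205559161}
scene [[447.6, 0.0, 277.3], [0.0, 447.6, 208.7], [0.0, 0.0, 1.0]] [[0.8223, 0.5691, 0.0087], [0.3361, -0.4733, -0.8143], [-0.4593, 0.6725, -0.5804]] [-0.4576, -0.1132, 1.2077]
top [[535.2, 0.0, 277.2], [0.0, 535.2, 214.4], [0.0, 0.0, 1.0]] [[-0.0087, -0.9995, 0.0295], [-0.9915, 0.0048, -0.1298], [0.1296, -0.0304, -0.9911]] [-0.0218, 0.5785, 1.2518]
wrist [[297.4, 0.0, 282.4], [0.0, 297.4, 209.8], [0.0, 0.0, 1.0]] [[0.2753, 0.9614, -0.003], [0.9242, -0.2638, 0.2762], [0.2647, -0.0788, -0.9611]] [-0.6227, -0.0342, 0.3904]
```

View pics/top0.png

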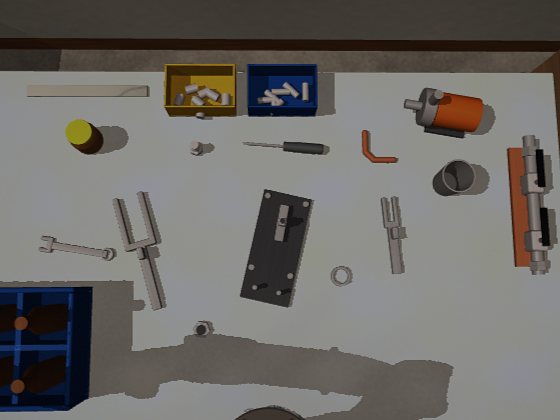

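View pics/scene0.png

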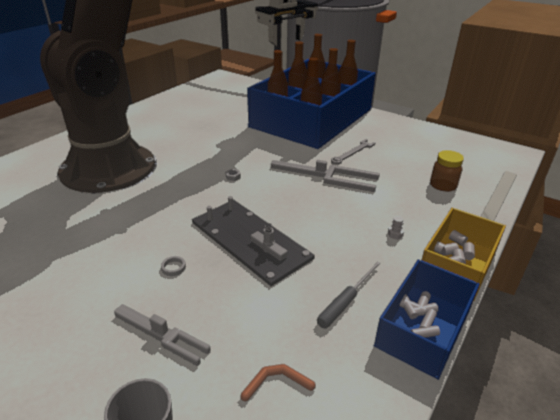

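View pics/wrist0.png

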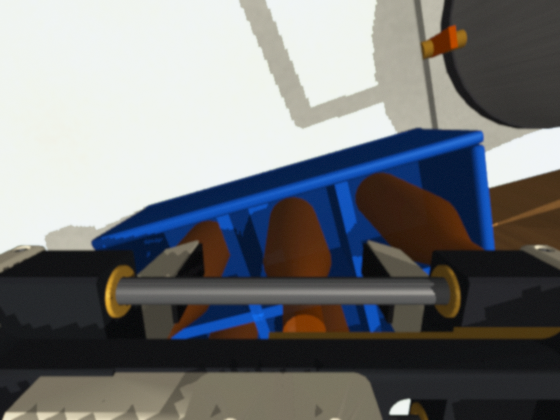

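```bash
cat > h.py <<'E'
from station import r, imaging
import cv2,numpy as np
def plane(n,px,z,c=None):
    c=c or imaging.calibration(n); px=np.atleast_2d(np.array(px,float))
    d=np.linalg.inv(c["mtx"])@np.c_[px,np.ones(len(px))].T
    d=c["R"].T@d; o=-c["R"].T@c["t"]
    return (o[:,None]+d*((z-o[2])/d[2])).T
def proj(n,X,c=None):
    c=c or imaging.calibration(n); X=np.atleast_2d(X)
    p=c["mtx"]@(c["R"]@X.T+np.array(c["t"])[:,None]); return (p[:2]/p[2]).T
def crop(n,im,x0,y0,w,h,s,name):
    cv2.imwrite(name,cv2.resize(im[y0:y0+h,x0:x0+w],None,fx=s,fy=s,interpolation=cv2.INTER_CUBIC))
E
python3 - <<'E'
from h import *
im=cv2.imread("pics/top0.png")
crop(0,im,100,180,80,140,4,"pics/tf.png"); crop(0,im,230,180,100,140,4,"pics/tb.png")
a=cv2.imread("pics/tf.png");b=cv2.imread("pics/tb.png");cv2.imwrite("pics/tfb.png",np.hstack([a,b]))
im=cv2.imread("pics/scene0.png")
crop(0,im,185,150,200,130,4,"pics/sfb.png")
E
```

```text
(no output)
```

View pics/tfb.png

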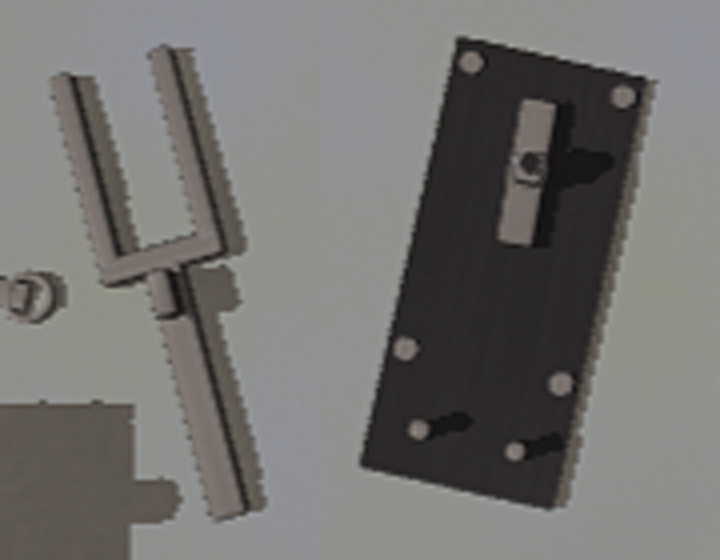

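View pics/sfb.png

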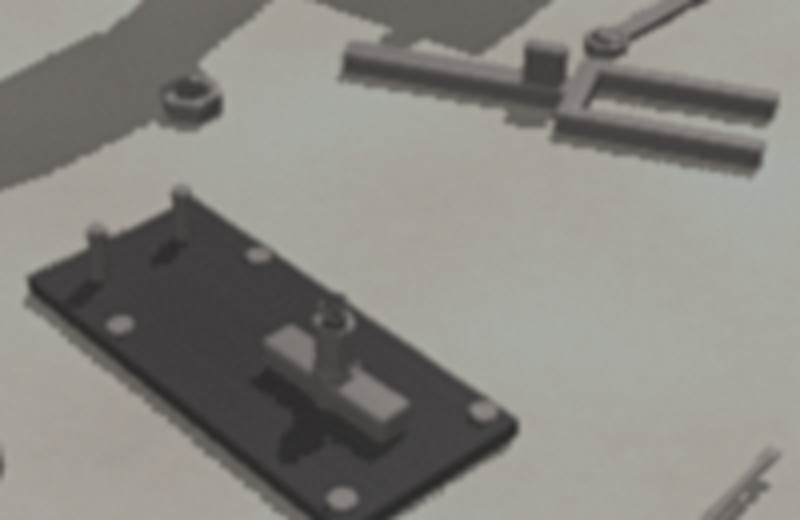

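Run:
```python
from h import *
def fit(P,Q): # 2D rigid: model P -> world Q
    P=np.array(P,float);Q=np.array(Q)[:,:2];pm=P.mean(0);qm=Q.mean(0)
    H=(P-pm).T@(Q-qm);a=np.arctan2(H[0,1]-H[1,0],H[0,0]+H[1,1])
    R=np.array([[np.cos(a),-np.sin(a)],[np.sin(a),np.cos(a)]])
    t=qm-R@pm; return a,t,(P@R.T+t-Q)*1000
b=lambda *p:[((x-320)/4+230-.375,y/4+180-.375) for x,y in p]
f=lambda *p:[(x/4+100-.375,y/4+180-.375) for x,y in p]
Qb=np.r_[plane("top",b((458,38),(645,78),(361,466),(553,508)),.012),plane("top",b((418,428),(514,452)),.046)]
Pb=[(75,60),(75,-60),(-195,60),(-195,-60),(-165,29),(-165,-29)]
a,t,e=fit(np.array(Pb)/1000,Qb);print("base",np.degrees(a),t,np.round(e,1).tolist())
print("stud by nut top", plane("top",b((530,165)),.069), "lug ends",plane("top",b((538,98),(517,244)),.031))
l=plane("top",b((538,98),(517,244)),.031);d=l[0]-l[1];print(np.degrees(np.arctan2(d[1],d[0])),l.mean(0))
Qf=plane("top",f((52,77),(178,47),(213,520),(245,512),(106,285),(220,258)),.016)
Pf=[(57,38),(57,-38),(-230,11),(-230,-11),(-74,38),(-74,-38)]
a,t,e=fit(np.array(Pf)/1000,Qf);print("fork",np.degrees(a),t,np.round(e,1).tolist())
R=np.array([[np.cos(a),-np.sin(a)],[np.sin(a),np.cos(a)]])
print("tab",R@[-.092,0]+t,"tab pix", plane("top",f((163,294)),.042))
s=lambda *p:[(x/4+185-.375,y/4+150-.375) for x,y in p]
print("scene: tab",plane("scene",s((547,46)),.042),"pins",plane("scene",s((181,191),(98,231)),.046),"nuttop",plane("scene",s((334,320)),.062),"studtop",plane("scene",s((334,300)),.076))
print("handle ends",plane("scene",s((345,44)),.016),"tips",plane("scene",s((777,98),(762,148)),.016))
```

```text
base -12.972680499255816 [ 0.56001641 -0.03572209] [[1.6, 0.7], [0.1, -0.8], [-0.5, 1.5], [-1.3, -0.1], [-0.7, -0.6], [0.8, -0.8]]
stud by nut top [[ 0.55896186 -0.03629674  0.069     ]] lug ends [[ 0.60442955 -0.04308457  0.031     ]
 [ 0.51561264 -0.02950413  0.031     ]]
-8.693409756704439 [ 0.5600211  -0.03629435  0.031     ]
fork 15.142490746838472 [0.57591924 0.32265952] [[-0.4, -0.5], [1.2, 2.0], [-3.1, 1.7], [-1.9, -0.7], [0.2, 1.5], [4.2, -4.0]]
tab [0.48711355 0.29862724] tab pix [[0.48720159 0.29849222 0.042     ]]
scene: tab [[0.48957797 0.29614897 0.042     ]] pins [[ 0.40805242  0.0254512   0.046     ]
 [ 0.39611047 -0.03093658  0.046     ]] nuttop [[ 0.55901075 -0.03680648  0.062     ]] studtop [[ 0.56016411 -0.03833657  0.076     ]]
handle ends [[0.35510458 0.2600326  0.016     ]] tips [[0.6231896  0.36471696 0.016     ]
 [0.64060452 0.3036883  0.016     ]]
```

```bash
python3 -m handwheel '1 0 0 -0.06 0; 1 0 0 -0.06 0; 1 -0.387 -0.203 -0.03 -0.54; 1 -0.387 -0.203 -0.03 -0.54; 1 -0.387 -0.203 -0.03 -0.54; 1 -0.387 -0.203 -0.03 -0.54; 1 -0.387 -0.203 -0.03 -0.54; 1 -0.387 -0.203 -0.03 -0.54; 1 -0.387 -0.203 -0.03 -0.54; 1 -0.387 -0.203 -0.03 -0.54' 40
python3 -m handwheel '1 0 0 0 0; 1 0 0 0 0'
```

```text
time: 1.15
tool_pos: [0.4613, 0.3243, 0.2595]
tcp_rot: [[-0.966, -0.257, 0.0], [-0.257, 0.966, 0.0], [-0.001, 0.0, -1.0]]
force: [1.3, 0.4, 0.6]
finger_gap: 0.0916
time: 1.35
tool_pos: [0.4609, 0.3247, 0.2593]
tcp_rot: [[-0.967, -0.254, -0.0], [-0.254, 0.967, -0.0], [0.0, -0.0, -1.0]]
force: [-0.5, 0.9, -0.3]
finger_gap: 0.0917
```

Run:
```python
from h import *
c=imaging.calibration("wrist");print(c);o=r.observe();print(o["tool_pos"],o["joint_pos"])
cv2.imwrite("pics/w1.png",imaging.snapshot("wrist"))
R=np.array([[-.967,-.254],[-.254,.967]])
print("tool shift",R.T@(np.array([.488,.298])-o["tool_pos"][:2]))
```

```text
{'mtx': array([[297.37603722,   0.        , 282.41296667],
       [  0.        , 297.37603722, 209.81206144],
       [  0.        ,   0.        ,   1.        ]]), 'R': array([[-0.25488099,  0.96697108, -0.0016182 ],
       [ 0.92954028,  0.24547514,  0.27513055],
       [ 0.26644051,  0.06862136, -0.96140551]]), 't': array([-0.19569971, -0.54965136,  0.27580523])}
[0.46086444 0.32470522 0.25925711] [-0.76432415  0.30845899  0.07353533  1.68244306 -0.0243336   1.15182655
  1.14320159]
tool shift [-0.01945696 -0.03271638]
```

View pics/w1.png

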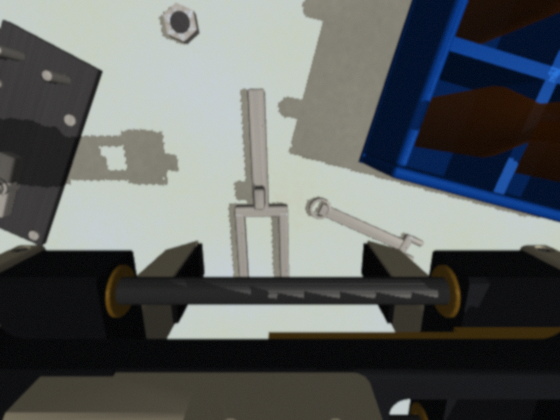

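Run:
```python
from h import *
im=cv2.imread("pics/w1.png");crop(0,im,215,80,100,125+75,4,"pics/w1c.png")
```

```text
(no output)
```

View pics/w1c.png

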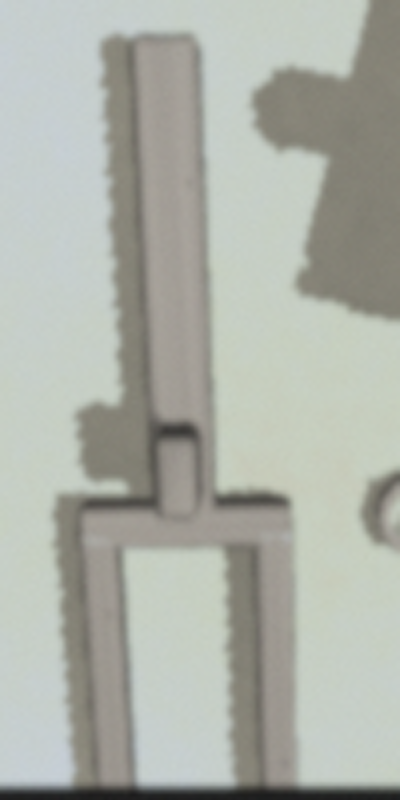

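Run:
```python
from h import *
s=lambda *p:[(x/4+215-.375,y/4+80-.375) for x,y in p]
o=r.observe()
tab=plane("wrist",s((178,477)),.042)[0]
P=plane("wrist",s((167,38),(181,420)),.016);d=P[1]-P[0]
Q=plane("wrist",s((83,505),(288,505)),.016);e=Q[0]-Q[1]
print(tab,P,np.degrees(np.arctan2(d[1],d[0])),Q.mean(0),np.degrees(np.arctan2(-e[0],e[1])),np.linalg.norm(e))
R=o["tcp_rot"];print("tool shift",R.T@(np.r_[tab[:2],.0195]-o["tool_pos"]),"xaxis ang",np.degrees(np.arctan2(R[1,1],R[0,1])))
```

```text
[0.48353692 0.30073354 0.042     ] [[0.35349936 0.26343621 0.016     ]
 [0.47053641 0.29657851 0.016     ]] 15.810948358918546 [0.49936739 0.3052414  0.016     ] -165.04836166236936 0.0714679671321317
tool shift [-0.01653815 -0.03087287  0.23980776] xaxis ang 104.87923702759986
```

```bash
python3 -m handwheel '-0.2 -0.0174 -0.0306 0.05 -0.006; -0.2 -0.0174 -0.0306 0.1 -0.006; -0.2 -0.0174 -0.0306 0.15 -0.006; -0.2 -0.0174 -0.0306 0.18 -0.006; -0.2 -0.0174 -0.0306 0.2 -0.006; -0.2 -0.0174 -0.0306 0.2 -0.006; -0.2 -0.0174 -0.0306 0.2 -0.006' 40
python3 - <<'E'
from h import *
cv2.imwrite("pics/w2.png",imaging.snapshot("wrist"));im=imaging.snapshot("scene");crop(0,im,240,60,180,140,4,"pics/s2.png")
E
```

```text
time: 2.1
tool_pos: [0.4841, 0.3023, 0.06]
tcp_rot: [[-0.964, -0.265, -0.0], [-0.265, 0.964, 0.001], [0.0, 0.001, -1.0]]
force: [0.5, -0.1, -0.4]
finger_gap: 0.0406
```

View pics/w2.png

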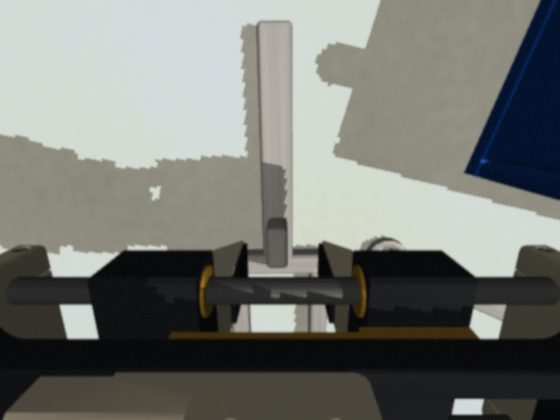

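View pics/s2.png

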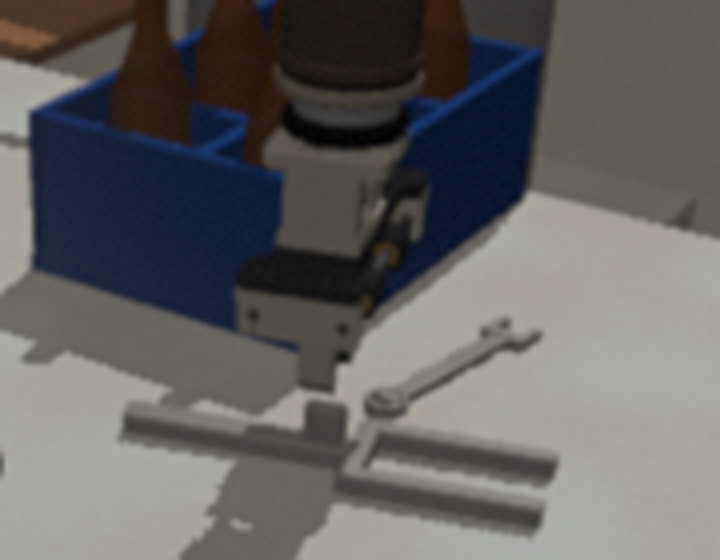

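Run:
```python
from h import *
o=r.observe();R=o["tcp_rot"]
for p,z in (((277,222),.042),((278,266),.042),((275,25),.016)):
    X=plane("wrist",[p],z)[0]; print(p,X,"tool",R.T@(X-o["tool_pos"]))
c=imaging.calibration("wrist");C=-c["R"].T@c["t"];print("cam in tool",R.T@(C-o["tool_pos"]), R.T@c["R"].T)
print(proj("wrist",o["tool_pos"]))
```

```text
(277, 222) [0.46929641 0.29404976 0.042     ] tool [ 0.01763953 -0.00378295  0.01907572]
(278, 266) [0.49824413 0.30252469 0.042     ] tool [-0.01251855 -0.00325445  0.01915198]
(275, 25) [0.35817052 0.26238937 0.016     ] tool [ 0.13324622 -0.00500457  0.04478456]
cam in tool [ 0.07589371 -0.00021683 -0.15679933] [[ 0.00100703 -0.96136828 -0.27526355]
 [ 0.99999844  0.00136745 -0.00111745]
 [ 0.00145069 -0.27526199  0.96136816]]
[[283.05035444 261.44662545]]
```

```bash
python3 -m handwheel '-0.2 0.0025 -0.0035 0.02 0; -0.2 0.0025 -0.0035 0.0400 0; -0.2 0.0025 -0.0035 0.0400 0; -1 0.0025 -0.0035 0.0400 0; -1 0.0025 -0.0035 0.0400 0; -1 0.0025 -0.0035 0.0400 0; -1 0.0025 -0.0035 0.0400 0; -1 0.0025 -0.0035 0.0400 0; -1 0.0025 -0.0035 0.0400 0; -1 0.0025 -0.0035 0.0400 0' 45
```

```text
time: 3.2
tool_pos: [0.4838, 0.2976, 0.0206]
tcp_rot: [[-0.965, -0.264, 0.002], [-0.264, 0.965, 0.001], [-0.002, 0.001, -1.0]]
force: [-0.9, -0.0, 7.0]
finger_gap: 0.0139
```

```bash
python3 -m handwheel '-1 0 0 -0.01 0; -1 0 0 -0.03 0; -1 0 0 -0.06 0; -1 0 0 -0.1 0; -1 0 0 -0.12 0; -1 0 0 -0.13 0; -1 0 0 -0.13 0'
python3 - <<'E'
from h import *
print(r.observe()["force"],r.observe()["moment"])
cv2.imwrite("pics/w3.png",imaging.snapshot("wrist"));im=imaging.snapshot("scene");crop(0,im,240,60,180,140,4,"pics/s3.png")
E
```

```text
time: 3.9
tool_pos: [0.4834, 0.2969, 0.1505]
tcp_rot: [[-0.965, -0.263, 0.001], [-0.263, 0.965, 0.001], [-0.001, 0.001, -1.0]]
force: [-0.1, 0.3, -5.8]
finger_gap: 0.0137
[-0.13450705  0.33561656 -5.76698329] [ 0.06596954  0.15855356 -0.01295329]
```

View pics/w3.png

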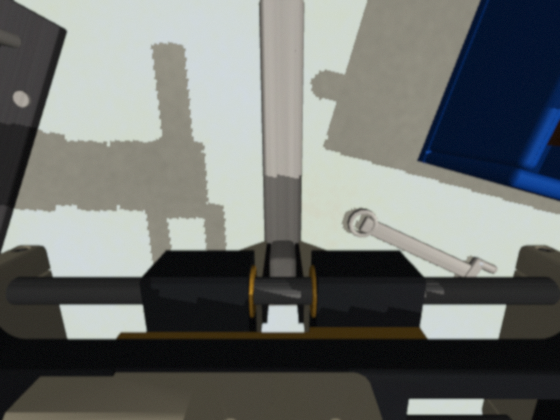

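View pics/s3.png

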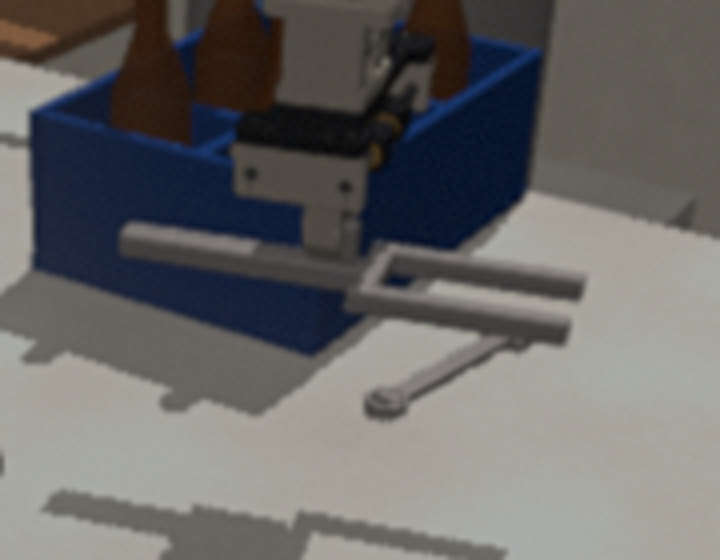

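```bash
python3 -m handwheel '-1 0.005 -0.015 0 0.03; -1 0.015 -0.05 0 0.09; -1 0.028 -0.09 0 0.15; -1 0.04 -0.13 0 0.21; -1 0.053 -0.17 0 0.28; -1 0.067 -0.21 0 0.35; -1 0.08 -0.25 0 0.42; -1 0.09 -0.28 0 0.47; -1 0.0951 -0.298 0 0.492; -1 0.0951 -0.298 0 0.492'
python3 -m handwheel '-1 0 0 0 0;-1 0 0 0 0'
python3 - <<'E'
from h import *
o=r.observe();print(o["tool_pos"],o["joint_pos"],o["tcp_rot"][:,1])
im=imaging.snapshot("top");cv2.imwrite("pics/t4.png",im);im2=imaging.snapshot("scene");crop(0,im2,160,110,180,140,4,"pics/s4.png")
cv2.imwrite("pics/w4.png",imaging.snapshot("wrist"))
crop(0,im,210,160,140,150,4,"pics/t4c.png")
E
```

```text
time: 5.0
tool_pos: [0.4688, -0.0191, 0.1487]
tcp_rot: [[-0.973, 0.229, -0.002], [0.229, 0.973, -0.001], [0.001, -0.002, -1.0]]
force: [0.6, -0.1, -5.1]
finger_gap: 0.0136
time: 5.2
tool_pos: [0.4697, -0.0145, 0.149]
tcp_rot: [[-0.975, 0.222, -0.001], [0.222, 0.975, 0.0], [0.001, 0.0, -1.0]]
force: [1.1, -0.2, -5.5]
finger_gap: 0.0137
[ 0.46965906 -0.01450046  0.14902107] [-0.30699817  0.27538163  0.27636962  2.0546282  -0.10187417  0.82489129
  1.37568412] [2.22020867e-01 9.75041873e-01 2.84783622e-04]
```

View pics/t4c.png

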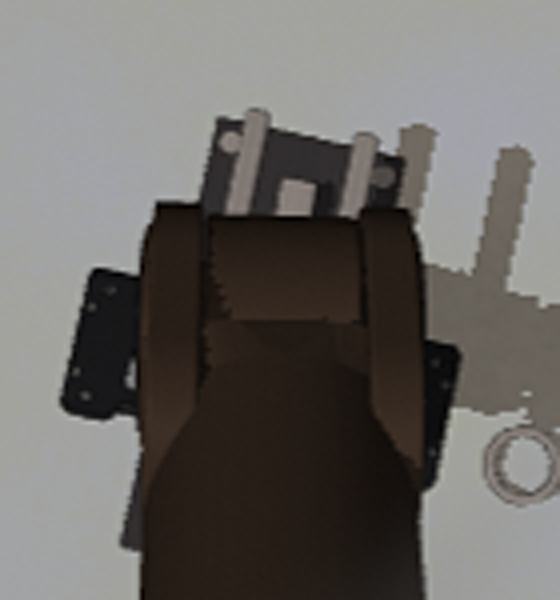

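View pics/s4.png

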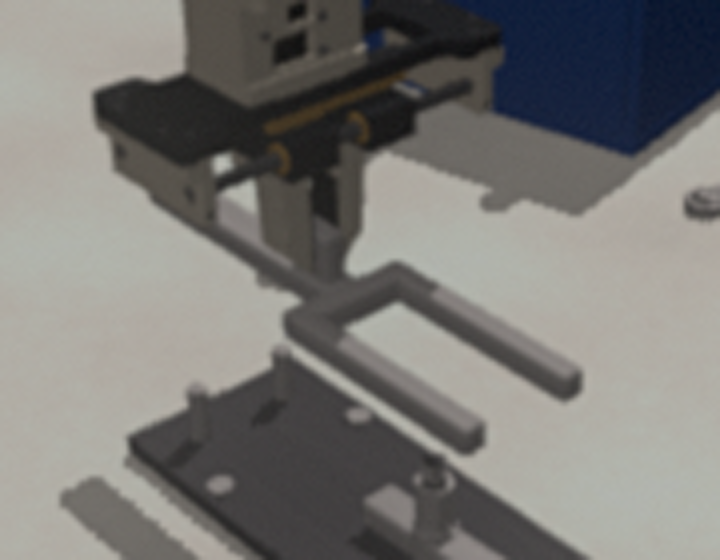

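View pics/w4.png

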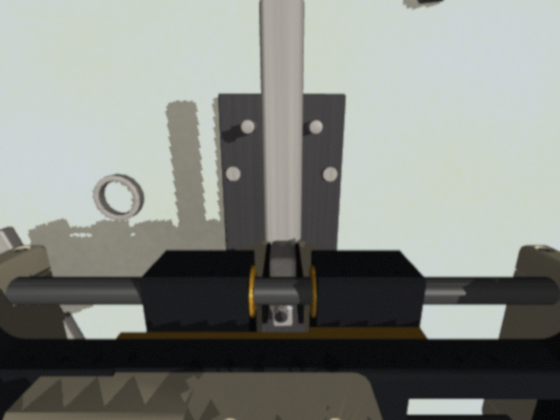

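Run:
```python
from h import *
o=r.observe()
t=plane("top",[(210+x/4-.375,160+y/4-.375) for x,y in ((257,110),(366,134))],.144);print(t)
d=t[0]-t[1];a=np.arctan2(-d[0],d[1]);print(np.degrees(a),np.linalg.norm(d)); m=t.mean(0)
print("slot mid",m[:2]-.057*np.array([np.cos(a),np.sin(a)]),"mid from tcp",o["tool_pos"][:2]+.092*np.array([np.cos(a),np.sin(a)]))
X=plane("wrist",[(248,127),(317,127)],.046);print("pins",X,"tool",(o["tcp_rot"].T@(X-o["tool_pos"]).T).T)
X=plane("wrist",[(281,315)],.076);print("stud",X,(o["tcp_rot"].T@(X-o["tool_pos"]).T).T)
```

```text
[[ 0.62578244 -0.01568857  0.144     ]
 [ 0.61202629 -0.07622735  0.144     ]]
-12.801868564488974 0.06208200468970813
slot mid [ 0.56332127 -0.03332788] mid from tcp [ 0.55952389 -0.0350984 ]
pins [[ 0.39140213 -0.02788659  0.046     ]
 [ 0.40425052  0.02880883  0.046     ]] tool [[ 0.07348715 -0.03027125  0.10326588]
 [ 0.07354917  0.02786176  0.10327454]]
stud [[ 0.55552881 -0.03660231  0.076     ]] [[-0.08846603 -0.00231937  0.07320939]]
```

```bash
python3 -m handwheel '-1 0.0015 -0.001 0.02 0; -1 0.0015 -0.001 0.045 0; -1 0.0015 -0.001 0.065 0; -1 0.0015 -0.001 0.08 0;-1 0.0015 -0.001 0.09 0;-1 0.0015 -0.001 0.1 0;-1 0.0015 -0.001 0.106 0;-1 0.0015 -0.001 0.106 0'
python3 - <<'E'
from h import *
im2=imaging.snapshot("scene");crop(0,im2,160,110,180,140,4,"pics/s5.png")
E
```

```text
time: 6.15
tool_pos: [0.4679, -0.0162, 0.043]
tcp_rot: [[-0.975, 0.224, -0.001], [0.224, 0.975, -0.0], [0.001, -0.0, -1.0]]
force: [0.0, 0.4, -5.6]
finger_gap: 0.0133
```

View pics/s5.png

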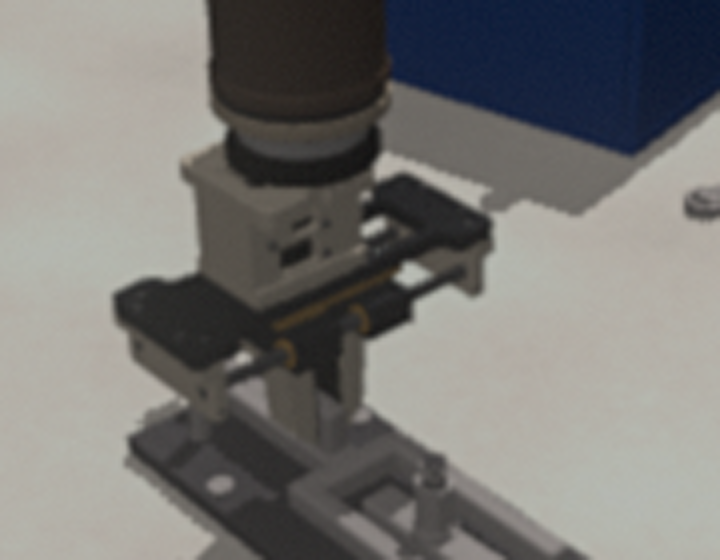

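```bash
python3 -m handwheel '-1 0 0 0.005 0; -1 0 0 0.0095 0; -1 0 0 0.0101 0; -1 0 0 0.0101 0; -0.3 0 0 0.0101 0; -0.3 0 0 0.0101 0; -0.3 0 0 0.0101 0; -0.3 0 0 0.0101 0; -0.3 0 0 0.0101 0'
python3 -m handwheel '-0.3 0 0 -0.03 0; -0.3 0 0 -0.08 0;-0.3 0 0 -0.13 0; -0.3 0 0 -0.16 0; -0.3 0 0 -0.17 0; -0.3 0 0 -0.17 0'
python3 - <<'E'
from h import *
im2=imaging.snapshot("scene");crop(0,im2,160,130,180,140,4,"pics/s6.png")
cv2.imwrite("pics/w6.png",imaging.snapshot("wrist"));print(r.observe()["tool_pos"],r.observe()["tcp_rot"])
E
```

```text
time: 7.1
tool_pos: [0.4683, -0.0164, 0.0335]
tcp_rot: [[-0.975, 0.224, 0.0], [0.224, 0.975, 0.0], [-0.0, 0.0, -1.0]]
force: [-0.3, 0.4, -0.6]
finger_gap: 0.032
time: 7.7
tool_pos: [0.4689, -0.0162, 0.2044]
tcp_rot: [[-0.975, 0.224, 0.003], [0.224, 0.975, 0.001], [-0.003, 0.001, -1.0]]
force: [0.1, 0.7, -1.0]
finger_gap: 0.0322
[ 0.46743172 -0.01626417  0.20219244] [[-9.74635707e-01  2.23792086e-01 -1.53018006e-03]
 [ 2.23792410e-01  9.74636833e-01 -4.19556519e-05]
 [ 1.48198050e-03 -3.83334160e-04 -9.99998828e-01]]
```

View pics/s6.png

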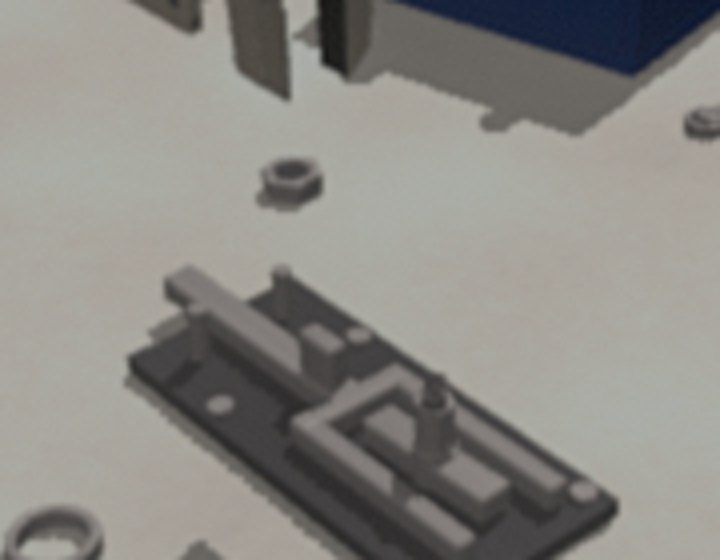

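View pics/w6.png

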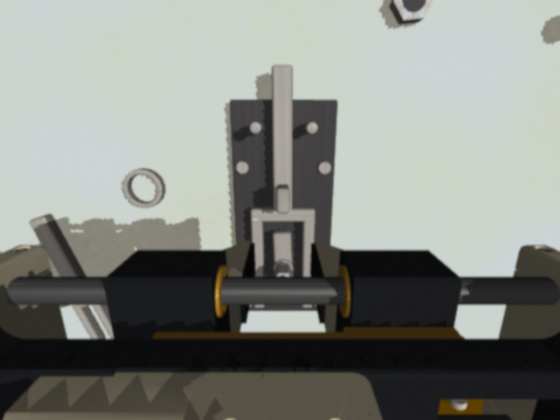

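```bash
python3 -m handwheel '-0.3 -0.05 0 0 0; -0.3 -0.1 0 0.02 0; -0.3 -0.127 0.001 0.06 0; -0.3 -0.127 0.001 0.095 0; -0.3 -0.127 0.001 0.1 0; -0.3 -0.127 0.001 0.1 0; -0.3 -0.127 0.001 0.1 0'
python3 - <<'E'
from h import *
im=imaging.snapshot("wrist");cv2.imwrite("pics/w7.png",im);crop(0,im,230,130,110,120,5,"pics/w7c.png");print(r.observe()["tool_pos"],r.observe()["joint_pos"])
E
```

```text
time: 8.5
tool_pos: [0.5922, -0.0439, 0.1043]
tcp_rot: [[-0.975, 0.224, 0.001], [0.224, 0.975, 0.0], [-0.001, 0.0, -1.0]]
force: [0.5, -1.0, 0.0]
finger_gap: 0.0316
[ 0.59267972 -0.04378737  0.1049616 ] [-0.21939875  0.51680168  0.29027223  1.80696496 -0.19095     0.84299974
  1.50728288]
```

View pics/w7.png

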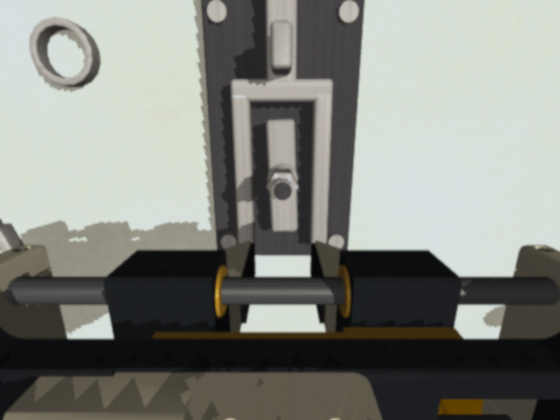

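View pics/w7c.png

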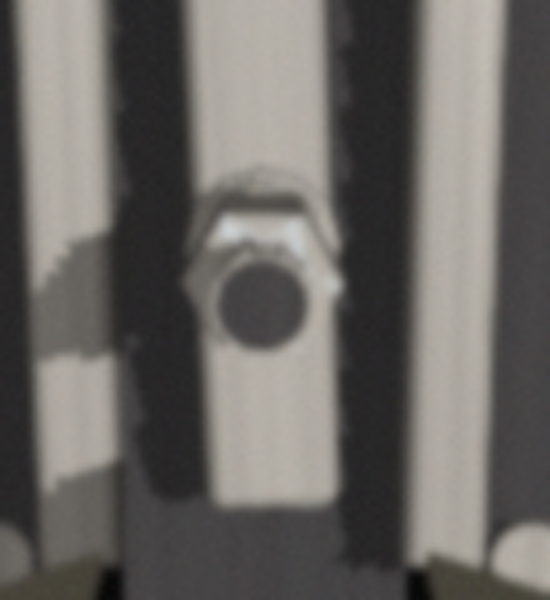

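Run:
```python
from h import *
o=r.observe();R=o["tcp_rot"]
s=lambda *p:[(230+x/5-.4,130+y/5-.4) for x,y in p]
P=plane("wrist",s((187,282),(343,285),(222,212),(305,212)),.062)
T=(R.T@(P-o["tool_pos"]).T).T;print(np.round(T*1000,1))
for a,b in((0,1),(2,3)):
    d=T[b]-T[a];print(np.degrees(np.arctan2(d[0],d[1])),np.linalg.norm(d))
c=(T[0]+T[1])/2;print("centre",c,R@c+o["tool_pos"])
S=plane("wrist",s((262,305)),.076)[0];print("stud",S,R.T@(S-o["tool_pos"]))
print("target (.5597,-.0362)",R.T@(np.array([.5597,-.0362,.039])-o["tool_pos"]))
im=cv2.imread("pics/w7.png")
g=cv2.cvtColor(im,cv2.COLOR_BGR2GRAY)[150:215,250:320]
g=cv2.createCLAHE(6,(2,2)).apply(g);cv2.imwrite("pics/w7d.png",cv2.resize(g,None,fx=8,fy=8,interpolation=cv2.INTER_CUBIC))
```

```text
[[ 35.2 -11.7  42.9]
 [ 34.8   9.6  42.9]
 [ 44.8  -6.9  42.9]
 [ 44.8   4.3  42.9]]
-1.0556292267695606 0.0213174806203596
0.06294802610120621 0.011187684495941791
centre [ 0.03499308 -0.00104704  0.04289149] [ 0.55843009 -0.03696419  0.062     ]
stud [ 0.55826115 -0.03731584  0.076     ] [ 0.03505121 -0.00141806  0.02889109]
target (.5597,-.0362) [ 3.39721716e-02 -3.35988320e-05  6.58942596e-02]
```

View pics/w7d.png

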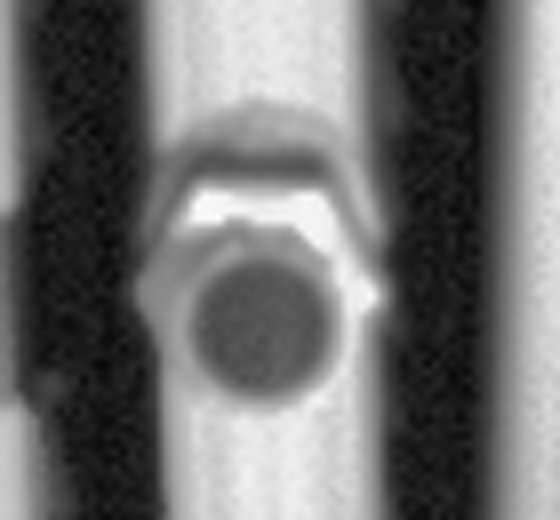

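```bash
python3 -m handwheel '-0.13 0.015 0 0 0.12; -0.13 0.0347 -0.0006 0 0.26; -0.13 0.0347 -0.0006 0 0.4; -0.13 0.0347 -0.0006 0 0.524; -0.13 0.0347 -0.0006 0 0.524; -0.13 0.0347 -0.0006 0 0.524'
python3 - <<'E'
from h import *
o=r.observe();im=imaging.snapshot("scene");crop(0,im,180,130,160,130,4,"pics/s8.png")
print(o["tool_pos"],np.degrees(np.arctan2(o["tcp_rot"][1,1],o["tcp_rot"][0,1])))
E
```

```text
time: 9.15
tool_pos: [0.5588, -0.0364, 0.1046]
tcp_rot: [[-0.735, 0.679, 0.002], [0.679, 0.735, 0.0], [-0.001, 0.002, -1.0]]
force: [0.5, 0.3, 0.6]
finger_gap: 0.04
[ 0.5588101  -0.03638486  0.10462557] 47.27227951111351
```

View pics/s8.png

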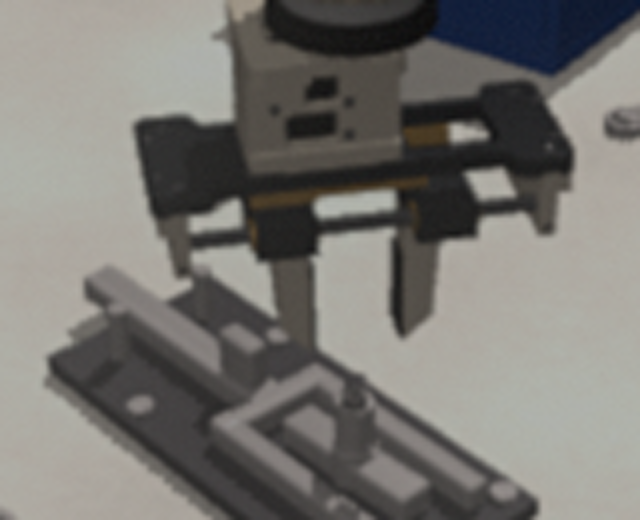

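```bash
python3 -m handwheel '-0.13 0 0 0.025 0; -0.13 0 0 0.05 0; -0.13 0 0 0.0655 0; -0.13 0 0 0.0655 0; -1 0 0 0.0655 0; -1 0 0 0.0655 0; -1 0 0 0.0655 0; -1 0 0 0.0655 0; -1 0 0 0.0655 0; -1 0 0 0.0655 0' 45
python3 - <<'E'
from h import *
o=r.observe();im=imaging.snapshot("scene");crop(0,im,180,130,160,130,4,"pics/s9.png")
print(o["force"],o["moment"],np.degrees(np.arctan2(o["tcp_rot"][1,1],o["tcp_rot"][0,1])))
E
```

```text
time: 10.2
tool_pos: [0.5592, -0.0364, 0.0388]
tcp_rot: [[-0.732, 0.681, 0.002], [0.681, 0.732, 0.0], [-0.001, 0.002, -1.0]]
force: [0.2, 0.8, 7.2]
finger_gap: 0.0185
[0.24399849 0.82256203 7.21740356] [ 0.16920562 -0.06282605  0.02819879] 47.065540712454805
```

View pics/s9.png

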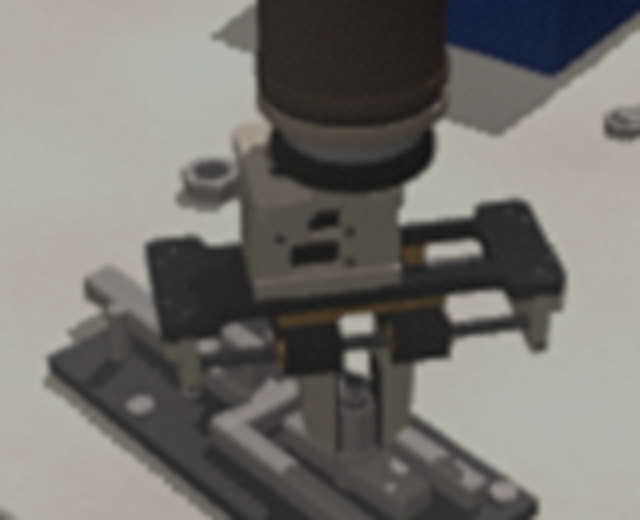

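```bash
python3 -m handwheel '-1 0 0 0 0.08; -1 0 0 0 0.16; -1 0 0 0 0.24; -1 0 0 0 0.32; -1 0 0 0 0.4; -1 0 0 0 0.48; -1 0 0 0 0.56; -1 0 0 0 0.64; -1 0 0 0 0.72; -1 0 0 0 0.8' 55
python3 - <<'E'
from h import *
o=r.observe();im=imaging.snapshot("scene");crop(0,im,180,130,160,130,4,"pics/s10.png")
print(o["force"],o["moment"],np.degrees(np.arctan2(o["tcp_rot"][1,1],o["tcp_rot"][0,1])))
E
```

```text
time: 11.25
tool_pos: [0.5595, -0.0363, 0.0388]
tcp_rot: [[-0.018, 1.0, 0.002], [1.0, 0.018, 0.001], [0.0, 0.002, -1.0]]
force: [1.8, 1.6, 5.9]
finger_gap: 0.0188
[1.81338474 1.58742117 5.87082183] [ 0.15947029 -0.20723944  0.14368921] 1.0593459507653122
```

View pics/s10.png

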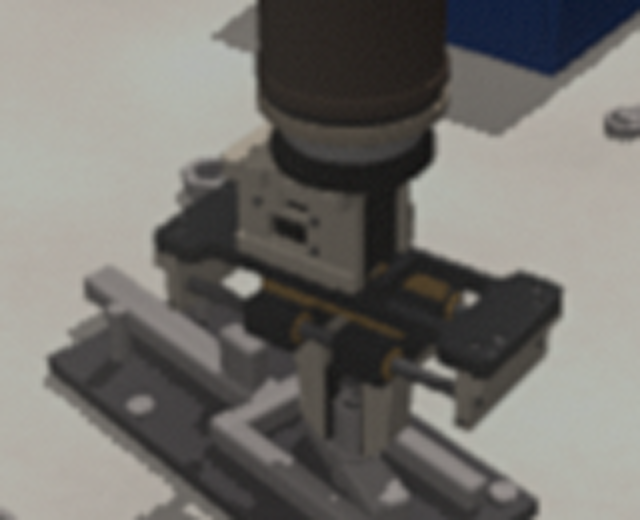

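```bash
python3 -m handwheel '-1 0 0 0 0.08; -1 0 0 0 0.16; -1 0 0 0 0.24; -1 0 0 0 0.32; -1 0 0 0 0.4; -1 0 0 0 0.48; -1 0 0 0 0.56; -1 0 0 0 0.64; -1 0 0 0 0.72; -1 0 0 0 0.77'
python3 -m handwheel '-1 0 0 0 0; -1 0 0 0 0;-1 0 0 0 0'
python3 - <<'E'
from h import *
o=r.observe();im=imaging.snapshot("scene");crop(0,im,180,130,160,130,4,"pics/s11.png")
print(o["force"],o["moment"],np.degrees(np.arctan2(o["tcp_rot"][1,1],o["tcp_rot"][0,1])))
E
```

```text
time: 12.3
tool_pos: [0.5597, -0.0364, 0.0388]
tcp_rot: [[0.683, 0.731, 0.003], [0.731, -0.683, 0.0], [0.002, 0.002, -1.0]]
force: [1.8, 0.5, 6.5]
finger_gap: 0.0184
time: 12.6
tool_pos: [0.5598, -0.0364, 0.0388]
tcp_rot: [[0.681, 0.733, 0.003], [0.733, -0.681, 0.0], [0.002, 0.002, -1.0]]
force: [1.2, 1.2, 6.1]
finger_gap: 0.0188
[1.21532411 1.23681077 6.13347304] [ 0.18804478 -0.27529916  0.04171356] -42.88424988710017
```

View pics/s11.png

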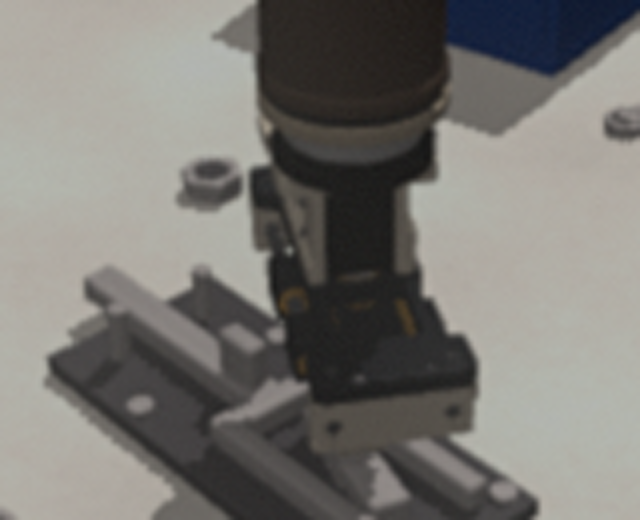

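```bash
python3 -m handwheel '-0.2 0 0 0 0; -0.2 0 0 0 0; -0.2 0 0 0 0; -0.2 0 0 0 0; -0.2 0 0 -0.02 0; -0.2 0 0 -0.06 0; -0.2 0 0 -0.1 0; -0.2 0 0 -0.14 0; -0.2 0 0 -0.14 0'
python3 -m handwheel '-0.2 -0.05 0 0 0; -0.2 -0.07 0 0 0;  -0.2 -0.07 0 0.05 0; -0.2 -0.07 0 0.05 0; -0.2 -0.07 0 0.05 0'
python3 - <<'E'
from h import *
o=r.observe();im=imaging.snapshot("scene");crop(0,im,180,130,160,130,4,"pics/s12.png")
im=imaging.snapshot("wrist");cv2.imwrite("pics/w12.png",im);print(o["tool_pos"],np.degrees(np.arctan2(o["tcp_rot"][1,1],o["tcp_rot"][0,1])))
E
```

```text
time: 13.55
tool_pos: [0.5607, -0.0377, 0.1825]
tcp_rot: [[0.681, 0.732, 0.007], [0.732, -0.681, 0.0], [0.005, 0.005, -1.0]]
force: [0.1, 0.2, -0.1]
finger_gap: 0.0369
time: 14.05
tool_pos: [0.5097, -0.088, 0.1276]
tcp_rot: [[0.682, 0.732, -0.002], [0.732, -0.682, -0.0], [-0.002, -0.002, -1.0]]
force: [0.4, -0.2, 1.2]
finger_gap: 0.0365
[ 0.50972878 -0.08802742  0.1276132 ] -42.96480243222863
```

View pics/s12.png

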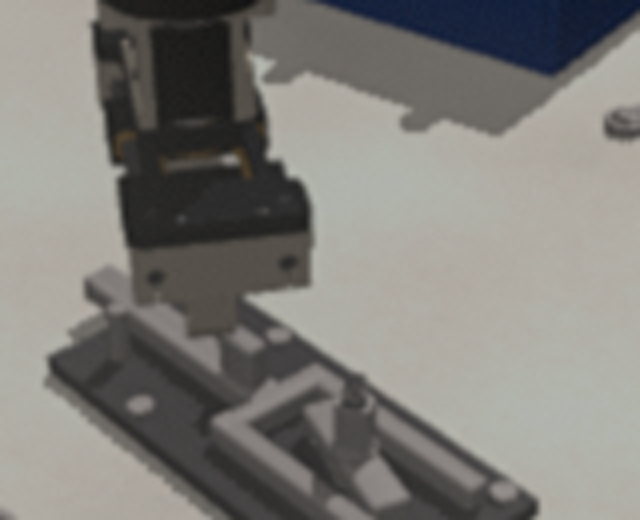

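View pics/w12.png

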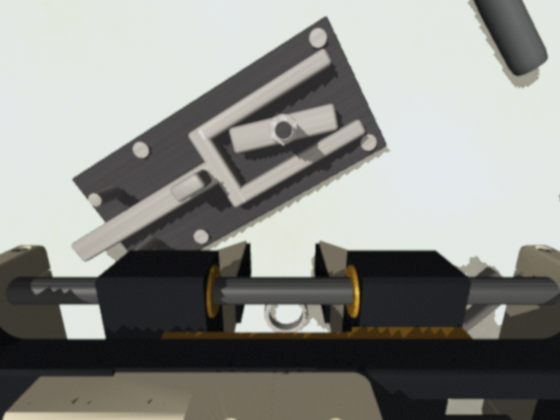

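Run:
```python
from h import *
l=plane("wrist",[(234,141),(336,118)],.031);d=l[1]-l[0];print("lug",np.degrees(np.arctan2(d[1],d[0])),np.linalg.norm(d),l.mean(0))
f=plane("wrist",[(79,252),(187,187)],.028);print(f)
p=plane("wrist",[(93,199)],.046);print(p)
t=plane("wrist",[(187,185)],.054)[0];a=np.radians(-12.97);v=t[:2]-[.5598,-.0363]
print("tab in base",v@[np.cos(a),np.sin(a)],v@[-np.sin(a),np.cos(a)])
im=cv2.imread("pics/w12.png");crop(0,im,245,90,80,80,7,"pics/w12c.png")
```

```text
lug -30.573495155499756 0.08631007915914596 [ 0.55908695 -0.03892963  0.031     ]
[[ 0.34227108  0.01079097  0.028     ]
 [ 0.46287289 -0.01638506  0.028     ]]
[[0.40505229 0.02856998 0.046     ]]
tab in base -0.08799925333262633 -0.0005641702662563634
```

View pics/w12c.png

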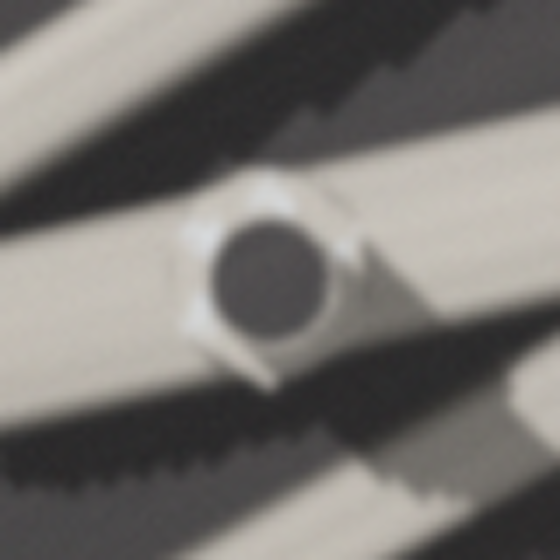

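```bash
python3 -m handwheel '-0.2 0 0 -0.05 0; -0.2 0 0 -0.08 0; -0.2 0 0 -0.08 0; -0.2 0 0 -0.08 0'
python3 -c "
from station import r;r.finish_job()"
```

```text
time: 14.55
tool_pos: [0.5116, -0.0877, 0.2094]
tcp_rot: [[0.68, 0.733, 0.003], [0.733, -0.68, 0.0], [0.002, 0.002, -1.0]]
force: [0.0, 0.4, -0.8]
finger_gap: 0.0367
the job is handed in; nothing more can be done
```

The wide fork is lying flat over the lower nut, and the jam nut has had its 90° clockwise turn. I handed the job in at about 14.6 s; it reports no verdict.

My last pictures, taken before the final retreat, showed:

- **Fork:** it lies flat with its handle between the pins. Its tab is 88 mm to the pins' side of the stud and about 0.6 mm off the base's x axis.
- **Lower nut:** its lugs now point at about -31°. They started somewhere between -9° and -13°: I read -8.7° from the top view, but the plate angle (-13° ±3°) suggests nearer -10°. That is roughly 18–22° of turn, under the 45° limit.
- **Jam nut:** the hexagon follows the gripper's full 90°, so it has turned about 1.2 rad relative to the lower nut, where 0.5 is needed. I inferred this from the pictures and the arm's angles; I could not read the joint itself.
- **Robot:** the arm ended clear of everything, with the TCP 0.21 m up.

One disagreement: the wrist and top cameras put the tab up to 4 mm apart, and I worked with a value in between. No check failed.

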